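# Unlock and run the cuvette carriage into the photometer

### The job

Run the two cuvettes into the photometer: press the blue lock button on the carriage down and, without letting it up on the way, push the carriage along its channel under the white hood until it meets its end stop, then lift off so that the button springs up and locks it there. Lift nothing, do not touch the cuvettes, which must stay standing in their wells, and leave the bottle and the tip box beside the instrument where they are.

Things in the scene. Friction and masses are not known exactly. Their poses are not given: they have to be found in the camera images.
- photometer: Grey bench photometer, fixed, level, 220 (x) x 320 (y) mm; origin: centre of its underside, z up, -x side is the front (keypad). A channel 54 mm wide runs along its y; housing beside it 46 mm high (75 mm at x 52 to 107). The carriage slides in it towards +y, under a fixed white hood: x -39 to 39, y 55 to 159, top 96 mm above the bench, open to -y.
- button_top (a point): Centre of the top of the blue lock button, 30 x 30 mm, on the carriage's trailing (-y) end; moves with button and carriage. 60 mm above the bench when up (10 mm proud of the dark platform around it), 53 mm fully down. In the photometer's frame x = 0, y = -90 mm with the carriage out, +10 mm at the end stop, where it is 45 mm short of the hood.
- button_body (a joint): Press depth of the lock button in m: 0 up, 0.007 fully down. Spring: starts to move at about 1.5 N, takes 5 N fully down. Frees the carriage when pressed more than 0.0035. The lock has a notch every 20 mm of travel, so the carriage catches if the button is let up on the way; between notches a released button only rises to 0.0035.
- carriage_body (a joint): Travel of the carriage in m along the photometer's +y: 0 out (start; locked with 1.5 mm of play, a little more under a hard push), 0.100 at the end stop, where there is a notch too. Sliding friction about 1.5 N; it stays where it is left.
- carriage_face (a point): Top edge, mid-width, of the upright rear face (48 mm wide, 50 to 66 mm above the bench) of the black cuvette block, 20 mm ahead (+y) of the button's centre: a fingertip on the button may push by this face or by friction on the button. The block is 85 mm long in y.
- cuvette_a: Loose clear cuvette, 12.5 mm square, 45 mm tall, orange cap, 12 g, standing in the carriage's first well, 60 mm ahead (+y) of the button's centre. Origin: centre of its underside, 34 mm above the bench; its top is 79 mm above the bench, 13 mm above the block. z is its long axis.
- cuvette_b: The same with a green cap, in the second well, 85 mm ahead of the button's centre.
- reagent: Loose amber bottle, white cap, 56 mm diameter, 115 mm tall, standing on the bench beside the photometer. Origin: centre of its underside.
- tip_box: Loose blue box with white lid, 75 x 55 x 63 mm high, on the bench beside the photometer. Origin: centre of its underside.

How it is judged (in metres and radians):
On the way, in this order (a step that is already met when the one before it is completed fails the run):
1. the lock button is pressed down while the carriage is still out (value of joint button_body above 0.0045 m and value of joint carriage_body below 0.008 m), for 0.05 s.
2. the carriage reaches its end stop with the button still held down (value of joint carriage_body above 0.097 m and value of joint button_body above 0.004 m), for 0.1 s.
At the end, for the whole second after the job is handed in: The carriage is within 3 mm of its end stop, the lock button has sprung up again (less than 1.5 mm down), both cuvettes stand in their wells (within 4 mm of the well floor, tilt below 0.2 rad), and the bottle and tip box are within 15 mm of where they were (value of joint carriage_body above 0.097 m and value of joint button_body below 0.0015 m and z of each of cuvette_a, cuvette_b in the frame of carriage_face below -0.028 m and angle between each of cuvette_a, cuvette_b's own z axis and vertical below 0.2 rad and distance of each of reagent, tip_box from where it was at the start of the episode below 0.015 m); the robot touches nothing.
It fails at once if the button is let up on the way (or the lock is forced) (value of joint carriage_body between 0.008 and 0.092 m and value of joint button_body below 0.004 m).
It fails at once if a cuvette is touched by the robot (contact force between any of the fingers, the arm and cuvette_a above 0.3 N or contact force between any of the fingers, the arm and cuvette_b above 0.3 N).
It fails at once if a cuvette is lifted or tipped (z of any of cuvette_a, cuvette_b in the frame of carriage_face above -0.022 m or angle between any of cuvette_a, cuvette_b's own z axis and vertical above 0.4 rad).
It fails at once if the bottle or the tip box is displaced or lifted (distance of any of reagent, tip_box from where it was at the start of the episode above 0.015 m).
It also fails if it takes over 45 s, if anything falls off the work surface, if the arm or the gripper's body presses on something with over 40 N, if the wrist force passes 120 N, or if a joint passes its speed limit or range.

### The arm

A 6-joint arm with a two-finger parallel gripper is mounted at the origin on the work surface. World frame = base frame: x ahead of the robot, y to its left, z up, the work surface at z = 0. Lengths are in m, angles in degrees, forces in N, time in s.
With the tool pointing down it reaches from about 0.375 to 0.9 m from the base axis. Payload 3.1 kg.
Tool frame: the origin (TCP) lies at the very end of the fingers, on their centre line; the grasp point (between the pads) lies bot.grip_point_offset behind it (bot.grip_point_offset is the distance from the TCP to the grasp point, in m); z points along the fingers, y is the line along which they close (so a half turn about z gives the same grasp; the last joint's range is limited). The gripper opens to 87 mm and grips with 3 to 60 N. Pads are 19 mm wide; open, the fingers measure 117 mm over their backs; the gripper's body (75 mm by 190 mm) begins 51 mm behind the grasp point.
Start: joints at [65.632, 30.224, 82.088, -0, 67.689, -10.227], TCP at [0.153, 0.606, 0.223] pointing down, gripper open.
Joint ranges: [-176.69, 176.69], [-43.24, 126.21], [12.49, 139.97], [-82, 262], [0, 151.66], [-163.58, 163.58]. Speed limits (degrees/s): [159.86, 159.86, 180, 180, 180, 180].

### API

Orientations are given as a 3x3 rotation matrix whose columns are the frame's x, y, z axes.
In Python, from rig import bot, viewer, ticket gives the robot as it stands.
- The arm moves only by the tool servo_tool, never from a script. Its argument "targets" is a list of rows, each an object with "offset": the shift along the tool's x, y, z in m, a list of three; "dr": the turn, a rotation vector about the tool's x, y, z in degrees, a list of three. In form: [{"offset": [x, y, z], "dr": [ax, ay, az]}, ...]. A call has 1 to 20 rows; each row is the pose to reach, as a shift and turn from the pose commanded when the call began, along the tool's axes at that moment; what a row does not reach only later rows make up. A row lasts 1/12 s, in which the tool goes at most 41.7 mm and 7.16 degrees, less where a joint would pass 70% of its speed; a pose out of reach is approached as far as the arm can. A call with a gripper value outside its range is refused whole. "gripper" is the gripper command: -1 is fully open, 1 is shut, values between are in proportion, set as the call begins (left out, the last holds). The fingers move at their own pace and stop on an object; the grip force is fixed at half the most. Time passes only in rows, so rows that repeat a pose let the fingers close. It gives the time, the measured TCP pose, the force, the opening and the grip force at its end, in the units of the state.
- bot.read_state(): the state, without advancing time (a new reading comes with each control period).
- viewer.capture(name): name is "scene" or "top"; returns a dict with "color" (480x640x3 uint8, red, green, blue), "camera_matrix" (3x3 intrinsics, pixels), "R" (3x3) and "t" (3): a world point X has camera coordinates R X + t. Camera axes: x right, y down, z forward; pixel columns grow to the right and rows downward; lengths in m; the calibration is good to about 2 mm. A picture is of the moment at which its call begins. There is no depth.
- ticket.hand_in(): hands the job in; it is judged then, once.
The state is a dict: "time_s": time; "joint_positions": joint angles; "qvel": joint speeds; "tau": joint torques, N m; "position": TCP position; "tcp_rot": TCP orientation; "force": force on the tool from outside, world axes, zero at the start; "moment": the same for the moment, N m; "opening": opening from 0.0 (shut) to 1.0 (fully open); "grasp_force": force on a finger pad.
Only numpy, scipy, OpenCV 4.12 (cv2) and the standard library are available. Lean on these libraries where they do the work, as an engineer would, in place of code of your own. Each camera call takes 0.05 s, during which the arm holds its last target. There are 200 camera calls.

## Working session

There is one attempt and no reset: what is moved stays moved. The work goes in short steps, Python scripts to look and compute and a tool call to move; the robot and the scene stay as the last step left them, time stands still between calls to the robot, and variables do not carry over. Pictures are saved under pics/ and viewed, at most 10 in all, crops included, and the job is handed in when it is done.

Besides the shell and the picture viewer there is one more tool, called after "Call:" by a JSON object that holds its "op" and its "data", one argument or row to a line. servo_tool: Moves the arm, as the interface text tells. Its arguments: {"type":"object","properties":{"targets":{"type":"array"},"gripper":{"type":"number"}},"required":["targets"]}

```bash
mkdir -p pics
python3 - <<'E'
from rig import bot,viewer
import cv2,pickle
d={}
for n in("scene","top"):
    c=viewer.capture(n);d[n]=c;cv2.imwrite(f"pics/{n}0.png",c["color"][:,:,::-1]);print(n,c["camera_matrix"],c["R"],c["t"])
pickle.dump(d,open("c0.pkl","wb"))
s=bot.read_state();print(s["time_s"],s["position"],s["tcp_rot"],s["force"],bot.grip_point_offset)
E
```

```text
scene [[516.00280977   0.         312.96198972]
 [  0.         516.00280977 239.76875088]
 [  0.           0.           1.        ]] [[-0.59084158  0.80660115  0.01734398]
 [ 0.64525889  0.48534332 -0.58998545]
 [-0.48430073 -0.33739657 -0.80722757]] [ 0.31607146 -0.36597014  1.32149673]
top [[600.23097365   0.         321.25291084]
 [  0.         600.23097365 248.45947114]
 [  0.           0.           1.        ]] [[-0.00839969 -0.99959784 -0.02708506]
 [-0.99734309  0.01033465 -0.07211065]
 [ 0.07236157  0.02640739 -0.99702881]] [0.08497677 0.57402471 1.14573666]
0.1 [0.1523716  0.60544608 0.22167136] [[-9.69709865e-01  2.44258342e-01 -8.00267437e-04]
 [ 2.44259427e-01  9.69708220e-01 -1.81683593e-03]
 [ 3.32248581e-04 -1.95727659e-03 -9.99998029e-01]] [ 0.44318955  0.22399122 -0.60264498] 0.0187
```

View pics/scene0.png

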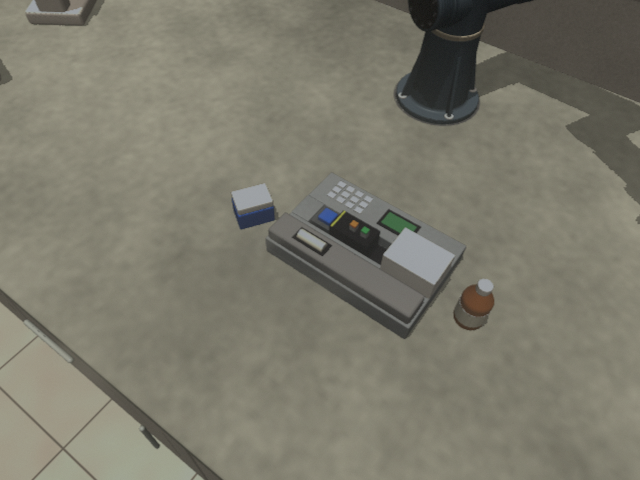

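View pics/top0.png

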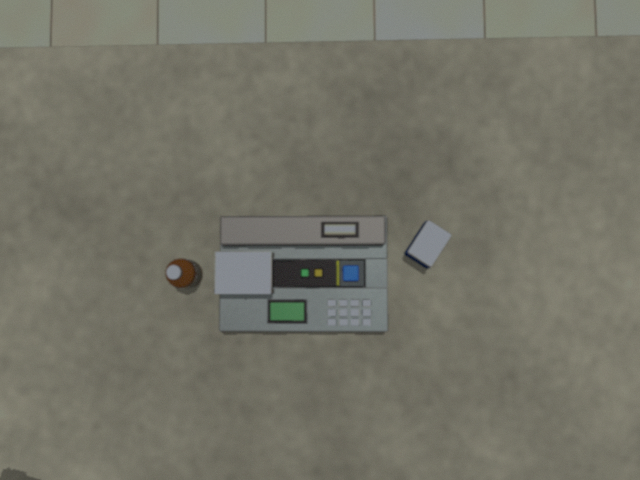

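The scene view shows the photometer, with the button at about (328,216), the box at (252,205) and the bottle at (475,303). In the top view the button is at (350,272), the orange and green caps at (319,272) and (305,272), and the hood spans columns 215–272.

```bash
cat > h.py <<'E'
import numpy as np,cv2
def ray(c,uv,z):
    K,R,t=map(np.array,(c["camera_matrix"],c["R"],c["t"]))
    o=-R.T@t; d=R.T@np.linalg.inv(K)@[*uv,1.]
    return o+d*(z-o[2])/d[2]
def blob(c,lo,hi,box):
    m=cv2.inRange(cv2.cvtColor(c["color"],cv2.COLOR_RGB2HSV),lo,hi)
    k=np.zeros_like(m);x0,y0,x1,y1=box;k[y0:y1,x0:x1]=255;m&=k
    n,_,st,ce=cv2.connectedComponentsWithStats(m)
    i=1+st[1:,4].argmax();return ce[i],st[i]
E
python3 - <<'E'
import pickle;from h import *
d=pickle.load(open("c0.pkl","rb"))
B={"scene":{"btn":(305,200,345,232),"or":(344,216,362,234),"gr":(357,224,374,240)},"top":{"btn":(338,258,368,288),"or":(312,264,326,282),"gr":(298,264,312,282)}}
C={"btn":((100,110,60),(125,255,255),.06),"or":((8,120,80),(28,255,255),.079),"gr":((45,100,60),(85,255,255),.079)}
for n in B:
  for k,b in B[n].items():
    lo,hi,z=C[k];p,st=blob(d[n],lo,hi,b);print(n,k,p.round(1),st,ray(d[n],p,z).round(4))
c=d["top"]
# housing outline front edge (row 331, keypad side) and hood edges
for nm,uv,z in(("front R",(386,331),.046),("front L",(220,331),.046),("back R",(385,217),.075),("back L",(221,217),.075),("hood",(272,251),.096),("hood",(272,295),.096),("bottle",(174,272),.115),("box",(433,242),.063)):print(nm,ray(c,uv,z).round(4))
E
```

```text
scene btn [327.6 215.6] [319 208  19  16 179] [0.5274 0.0286 0.06  ]
scene or [353.8 223.4] [350 220   9   8  44] [0.5261 0.0872 0.079 ]
scene gr [364.7 229.7] [361 227   9   7  40] [0.5261 0.1119 0.079 ]
top btn [350.4 272.6] [342 265  17  17 259] [0.5261 0.0244 0.06  ]
top or [318.  272.5] [315 269   7   8  52] [0.5262 0.0845 0.079 ]
top gr [304.4 272.4] [301 269   8   8  60] [0.5268 0.1096 0.079 ]
front R [ 0.4161 -0.0416  0.046 ]
front L [0.4182 0.2722 0.046 ]
back R [ 0.6283 -0.0408  0.075 ]
back L [0.6319 0.2654 0.075 ]
hood [0.5657 0.1676 0.096 ]
hood [0.4856 0.1678 0.096 ]
bottle [0.5284 0.3421 0.115 ]
box [ 0.5817 -0.1305  0.063 ]
```

Call:
{"op": "servo_tool", "data": {
  "targets": [
    {"offset": [-0.01, -0.009, 0.001], "dr": [0, 0, -0.3]},
    {"offset": [-0.03, -0.028, 0.004], "dr": [0, 0, -0.8]},
    {"offset": [-0.06, -0.056, 0.008], "dr": [0, 0, -1.7]},
    {"offset": [-0.09, -0.084, 0.012], "dr": [0, 0, -2.5]},
    {"offset": [-0.12, -0.112, 0.016], "dr": [0, 0, -3.4]},
    {"offset": [-0.15, -0.14, 0.02], "dr": [0, 0, -4.2]},
    {"offset": [-0.18, -0.168, 0.024], "dr": [0, 0, -5]},
    {"offset": [-0.21, -0.196, 0.028], "dr": [0, 0, -5.9]},
    {"offset": [-0.24, -0.224, 0.032], "dr": [0, 0, -6.7]},
    {"offset": [-0.27, -0.252, 0.036], "dr": [0, 0, -7.6]},
    {"offset": [-0.3, -0.28, 0.04], "dr": [0, 0, -8.4]},
    {"offset": [-0.33, -0.308, 0.044], "dr": [0, 0, -9.2]},
    {"offset": [-0.36, -0.336, 0.048], "dr": [0, 0, -10.1]},
    {"offset": [-0.39, -0.364, 0.052], "dr": [0, 0, -10.9]},
    {"offset": [-0.42, -0.39, 0.057], "dr": [0, 0, -11.8]},
    {"offset": [-0.45, -0.418, 0.062], "dr": [0, 0, -12.6]},
    {"offset": [-0.48, -0.446, 0.066], "dr": [0, 0, -13.4]},
    {"offset": [-0.497, -0.462, 0.069], "dr": [0, 0, -13.8]},
    {"offset": [-0.504, -0.468, 0.07], "dr": [0, 0, -14]},
    {"offset": [-0.504, -0.468, 0.07], "dr": [0, 0, -14]}
  ],
  "gripper": 1
}}

```text
time_s: 1.77
position: [0.5277, 0.0267, 0.1521]
tcp_rot: [[-1.0, 0.006, -0.0], [0.006, 1.0, -0.0], [0.0, -0.0, -1.0]]
force: [-0.1, 0.3, 0.1]
opening: 0.002
grasp_force: 0.0
```

Call:
{"op": "servo_tool", "data": {
  "targets": [
    {"offset": [0, 0, 0.01]},
    {"offset": [0, 0, 0.03]},
    {"offset": [0, 0, 0.05]},
    {"offset": [0, 0, 0.068]},
    {"offset": [0, 0, 0.078]},
    {"offset": [0, 0, 0.08]},
    {"offset": [0, 0, 0.08]}
  ]
}}

```text
$.targets[0]: bad value
```

Run:
```python
from rig import bot,viewer
from h import *
a=[]
for n,(x,y) in(("scene",(333,212)),("top",(335,272))):
    c=viewer.capture(n);w=c["color"][y-40:y+40,x-50:x+50,::-1];a.append(cv2.resize(w,None,fx=6,fy=6,interpolation=cv2.INTER_CUBIC)[:,:])
    s=bot.read_state();p=s["position"]
    R,t,K=c["R"],c["t"],c["camera_matrix"];q=K@(R@p+t);print(n,(q/q[2])[:2]-(x-50,y-40))
print(s["position"],s["force"])
cv2.imwrite("pics/s1.png",a[0])
```

```text
scene [46.92656519 11.21365106]
top [63.52107108 39.29189265]
[0.5254615  0.02953476 0.1522739 ] [-0.05683141 -0.40583973 -0.46798425]
```

View pics/s1.png

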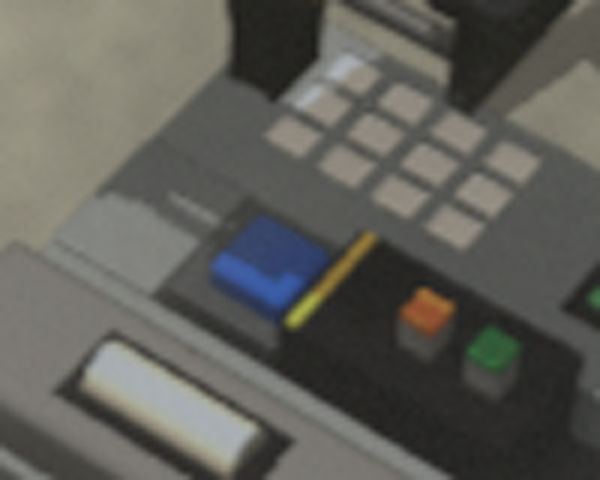

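The move was refused because rows need "dr". The crop shows the button (crop 270,265) clear of the closed fingertips (about 280,90), with the yellow-edged face at (330,280) and the caps at (427,310) and (495,350).

Call:
{"op": "servo_tool", "data": {
  "targets": [
    {"offset": [0, 0, 0.01], "dr": [0, 0, 0]},
    {"offset": [0, 0, 0.03], "dr": [0, 0, 0]},
    {"offset": [0, 0, 0.05], "dr": [0, 0, 0]},
    {"offset": [0, 0, 0.068], "dr": [0, 0, 0]},
    {"offset": [0, 0, 0.078], "dr": [0, 0, 0]},
    {"offset": [0, 0, 0.08], "dr": [0, 0, 0]},
    {"offset": [0, 0, 0.08], "dr": [0, 0, 0]},
    {"offset": [0, 0, 0.08], "dr": [0, 0, 0]}
  ]
}}

```text
time_s: 2.53
position: [0.5272, 0.0296, 0.073]
tcp_rot: [[-1.0, 0.001, 0.001], [0.001, 1.0, -0.0], [-0.001, -0.0, -1.0]]
force: [-0.2, -0.5, 0.4]
opening: 0.005
grasp_force: 0.0
```

```bash
cat > look.py <<'E'
import sys
from rig import bot,viewer
from h import *
a=[]
for n,(x,y) in(("scene",(333,212)),("top",(335,272))):
    c=viewer.capture(n);w=c["color"][y-40:y+40,x-40:x+40,::-1];a.append(cv2.resize(w,None,fx=5,fy=5,interpolation=cv2.INTER_CUBIC))
    s=bot.read_state();p=s["position"];R,t,K=c["R"],c["t"],c["camera_matrix"]
    for o in((0,0,0),(.0095,.015,0),(-.0095,.015,0),(.0095,-.015,0)):
        q=K@(R@(p+o)+t);print(n,(((q/q[2])[:2]-(x-40,y-40))*5+(400*(n=="top"),0)).round())
print(s["position"],s["force"])
cv2.imwrite(sys.argv[1],np.hstack(a))
E
python3 look.py pics/s2.png
```

```text
scene [176. 198.]
scene [193. 231.]
scene [222. 201.]
scene [130. 195.]
top [664. 197.]
top [624. 172.]
top [624. 224.]
top [705. 171.]
[0.52776724 0.02924394 0.0734979 ] [ 0.32926174 -0.87204064  0.20665292]
```

View pics/s2.png

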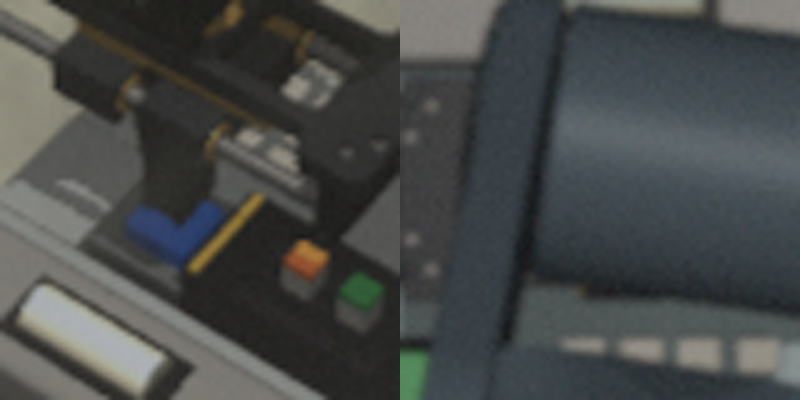

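The fingertip (left panel, about 175,205) sits over the button, just short of the yellow edge running from (190,270) to (265,197). I'll check where the face is from the yellow strip.

Run:
```python
import pickle;from h import *
d=pickle.load(open("c0.pkl","rb"))
for n,b in(("scene",(325,205,348,232)),("top",(330,255,343,290))):
    p,st=blob(d[n],(15,110,90),(35,255,255),b);print(n,p,st,ray(d[n],p,.066))
```

```text
scene [337.66666667 218.31111111] [331 211  14  15  45] [0.52520841 0.05060979 0.066     ]
top [337.41176471 271.94117647] [336 261   3  24  51] [0.52737796 0.04864403 0.066     ]
```

Call:
{"op": "servo_tool", "data": {
  "targets": [
    {"offset": [0, -0.0005, 0.004], "dr": [0, 0, 0]},
    {"offset": [0, -0.0005, 0.008], "dr": [0, 0, 0]},
    {"offset": [0, -0.0005, 0.012], "dr": [0, 0, 0]},
    {"offset": [0, -0.0005, 0.016], "dr": [0, 0, 0]},
    {"offset": [0, -0.0005, 0.016], "dr": [0, 0, 0]},
    {"offset": [0, -0.0005, 0.016], "dr": [0, 0, 0]}
  ]
}}

```text
time_s: 3.13
position: [0.5274, 0.0285, 0.0565]
tcp_rot: [[-1.0, 0.003, 0.0], [0.003, 1.0, -0.0], [-0.0, -0.0, -1.0]]
force: [0.3, -0.1, 3.3]
opening: 0.004
grasp_force: 1.6
```

Call:
{"op": "servo_tool", "data": {
  "targets": [
    {"offset": [0, 0, 0.002], "dr": [0, 0, 0]},
    {"offset": [0, 0, 0.004], "dr": [0, 0, 0]},
    {"offset": [0, 0, 0.005], "dr": [0, 0, 0]},
    {"offset": [0, 0, 0.005], "dr": [0, 0, 0]},
    {"offset": [0, 0, 0.005], "dr": [0, 0, 0]}
  ]
}}

```text
time_s: 3.55
position: [0.5275, 0.0285, 0.0532]
tcp_rot: [[-1.0, 0.002, 0.001], [0.002, 1.0, -0.0], [-0.001, -0.0, -1.0]]
force: [-2.4, -0.0, 15.1]
opening: 0.007
grasp_force: 7.6
```

Call:
{"op": "servo_tool", "data": {
  "targets": [
    {"offset": [0, 0.001, 0], "dr": [0, 0, 0]},
    {"offset": [0, 0.003, 0], "dr": [0, 0, 0]},
    {"offset": [0, 0.006, 0], "dr": [0, 0, 0]},
    {"offset": [0, 0.01, 0], "dr": [0, 0, 0]},
    {"offset": [0, 0.015, 0], "dr": [0, 0, 0]},
    {"offset": [0, 0.02, 0], "dr": [0, 0, 0]},
    {"offset": [0, 0.025, 0], "dr": [0, 0, 0]},
    {"offset": [0, 0.03, 0], "dr": [0, 0, 0]},
    {"offset": [0, 0.03, 0], "dr": [0, 0, 0]}
  ]
}}

```text
time_s: 4.3
position: [0.5277, 0.0592, 0.0532]
tcp_rot: [[-1.0, 0.002, 0.002], [0.002, 1.0, -0.0], [-0.002, -0.0, -1.0]]
force: [-2.0, 2.1, 15.6]
opening: 0.009
grasp_force: 7.4
```

Call:
{"op": "servo_tool", "data": {
  "targets": [
    {"offset": [0, 0.002, 0], "dr": [0, 0, 0]},
    {"offset": [0, 0.006, 0], "dr": [0, 0, 0]},
    {"offset": [0, 0.011, 0], "dr": [0, 0, 0]},
    {"offset": [0, 0.017, 0], "dr": [0, 0, 0]},
    {"offset": [0, 0.023, 0], "dr": [0, 0, 0]},
    {"offset": [0, 0.029, 0], "dr": [0, 0, 0]},
    {"offset": [0, 0.035, 0], "dr": [0, 0, 0]},
    {"offset": [0, 0.041, 0], "dr": [0, 0, 0]},
    {"offset": [0, 0.047, 0], "dr": [0, 0, 0]},
    {"offset": [0, 0.053, 0], "dr": [0, 0, 0]},
    {"offset": [0, 0.058, 0], "dr": [0, 0, 0]},
    {"offset": [0, 0.062, 0], "dr": [0, 0, 0]},
    {"offset": [0, 0.064, 0], "dr": [0, 0, 0]},
    {"offset": [0, 0.064, 0], "dr": [0, 0, 0]}
  ]
}}

```text
time_s: 5.47
position: [0.5281, 0.123, 0.0532]
tcp_rot: [[-1.0, 0.002, 0.002], [0.002, 1.0, -0.0], [-0.002, -0.0, -1.0]]
force: [-2.2, 0.7, 13.9]
opening: 0.007
grasp_force: 7.0
```

Now 94.5 mm along. I'll creep into the stop.

Call:
{"op": "servo_tool", "data": {
  "targets": [
    {"offset": [0, 0.002, 0], "dr": [0, 0, 0]},
    {"offset": [0, 0.004, 0], "dr": [0, 0, 0]},
    {"offset": [0, 0.005, 0], "dr": [0, 0, 0]},
    {"offset": [0, 0.006, 0], "dr": [0, 0, 0]},
    {"offset": [0, 0.007, 0], "dr": [0, 0, 0]},
    {"offset": [0, 0.008, 0], "dr": [0, 0, 0]},
    {"offset": [0, 0.009, 0], "dr": [0, 0, 0]},
    {"offset": [0, 0.009, 0], "dr": [0, 0, 0]}
  ]
}}

```text
time_s: 6.13
position: [0.5282, 0.1294, 0.0532]
tcp_rot: [[-1.0, -0.0, 0.002], [-0.0, 1.0, -0.004], [-0.002, -0.004, -1.0]]
force: [-1.9, -9.0, 14.5]
opening: 0.004
grasp_force: 7.1
```

Call:
{"op": "servo_tool", "data": {
  "targets": [
    {"offset": [0, 0.001, 0], "dr": [0, 0, 0]},
    {"offset": [0, 0.002, 0], "dr": [0, 0, 0]},
    {"offset": [0, 0.003, 0], "dr": [0, 0, 0]},
    {"offset": [0, 0.004, 0], "dr": [0, 0, 0]},
    {"offset": [0, 0.004, 0], "dr": [0, 0, 0]}
  ]
}}

```text
time_s: 6.55
position: [0.5284, 0.1331, 0.0532]
tcp_rot: [[-1.0, 0.0, 0.002], [0.0, 1.0, -0.004], [-0.002, -0.004, -1.0]]
force: [-1.8, -8.9, 13.5]
opening: 0.003
grasp_force: 6.9
```

Run:
```python
from rig import viewer
from h import *
c=viewer.capture("scene")
for k,lo,hi,b in(("or",(8,120,80),(28,255,255),(370,220,420,262)),("gr",(45,100,60),(85,255,255),(385,225,430,270))):
    p,st=blob(c,lo,hi,b);print(k,p,st,ray(c,p,.079))
cv2.imwrite("pics/s3.png",cv2.resize(c["color"][160:280,310:470,::-1],None,fx=4,fy=4,interpolation=cv2.INTER_CUBIC))
```

```text
or [380.42857143 245.30952381] [375 239  12  13  42] [0.53899778 0.15438326 0.079     ]
gr [404.30434783 225.56521739] [398 225  13   3  23] [0.47284904 0.16626653 0.079     ]
```

View pics/s3.png

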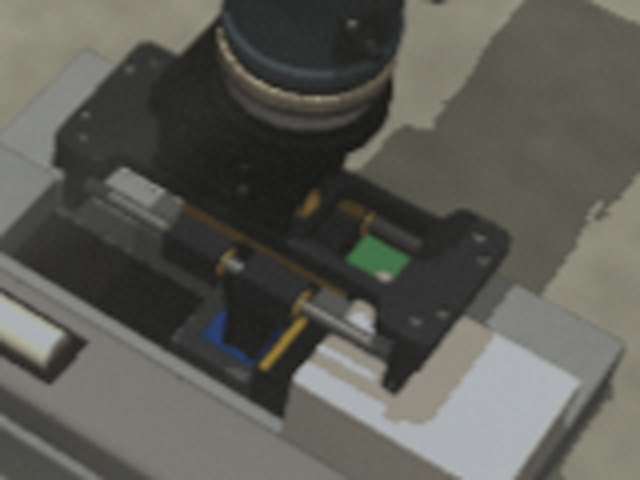

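The caps are now under the hood. The yellow edge's near end is at crop (265,368), the fingertip is still on the button, and the gripper clears the hood. I'll compare the yellow near end before and after.

Run:
```python
import pickle;from h import *
from rig import viewer
c=viewer.capture("scene");d=pickle.load(open("c0.pkl","rb"))["scene"]
for c,b in((d,(325,205,348,232)),(c,(370,235,392,256))):
    m=cv2.inRange(cv2.cvtColor(c["color"],cv2.COLOR_RGB2HSV),(15,110,90),(35,255,255));x0,y0,x1,y1=b
    v,u=np.nonzero(m[y0:y1,x0:x1]);P=np.array([ray(c,(i+x0,j+y0),.066) for i,j in zip(u,v)]);print(len(P),P[:,1].mean(),P[P[:,0]>.535][:,1].mean(),P[:,0].min(),P[:,0].max())
```

```text
45 0.05061005896939547 0.05049623029590188 0.5027250915712079 0.5463556327706015
42 0.15028920218299108 0.15044289728087445 0.5076318303735317 0.5471694563519465
```

The edge has travelled 99.8 mm, so the carriage is at the end stop. Lifting straight up.

Call:
{"op": "servo_tool", "data": {
  "targets": [
    {"offset": [0, -0.001, -0.003], "dr": [0, 0, 0]},
    {"offset": [0, -0.001, -0.01], "dr": [0, 0, 0]},
    {"offset": [0, -0.001, -0.03], "dr": [0, 0, 0]},
    {"offset": [0, -0.001, -0.06], "dr": [0, 0, 0]},
    {"offset": [0, -0.001, -0.09], "dr": [0, 0, 0]},
    {"offset": [0, -0.02, -0.12], "dr": [0, 0, 0]},
    {"offset": [0, -0.05, -0.14], "dr": [0, 0, 0]},
    {"offset": [0, -0.08, -0.15], "dr": [0, 0, 0]},
    {"offset": [0, -0.11, -0.15], "dr": [0, 0, 0]},
    {"offset": [0, -0.13, -0.15], "dr": [0, 0, 0]},
    {"offset": [0, -0.14, -0.15], "dr": [0, 0, 0]},
    {"offset": [0, -0.14, -0.15], "dr": [0, 0, 0]},
    {"offset": [0, -0.14, -0.15], "dr": [0, 0, 0]}
  ]
}}

```text
time_s: 7.73
position: [0.5264, -0.0039, 0.2011]
tcp_rot: [[-1.0, 0.004, -0.001], [0.004, 1.0, 0.001], [0.001, 0.001, -1.0]]
force: [0.2, 1.0, -0.5]
opening: 0.008
grasp_force: 0.0
```

Run:
```python
from rig import viewer
from h import *
c=viewer.capture("scene")
p,st=blob(c,(100,110,60),(125,255,255),(355,225,395,260));print(p,st,ray(c,p,.06))
p,st=blob(c,(15,110,90),(35,255,255),(370,225,400,256));print(p,st,ray(c,p,.066))
cv2.imwrite("pics/s4.png",cv2.resize(c["color"][180:300,310:470,::-1],None,fx=4,fy=4,interpolation=cv2.INTER_CUBIC))
```

```text
[370.25560538 240.83408072] [361 232  20  19 223] [0.52872313 0.12819041 0.06      ]
[381.5        243.96153846] [375 236  14  17  52] [0.52626956 0.15071773 0.066     ]
```

View pics/s4.png

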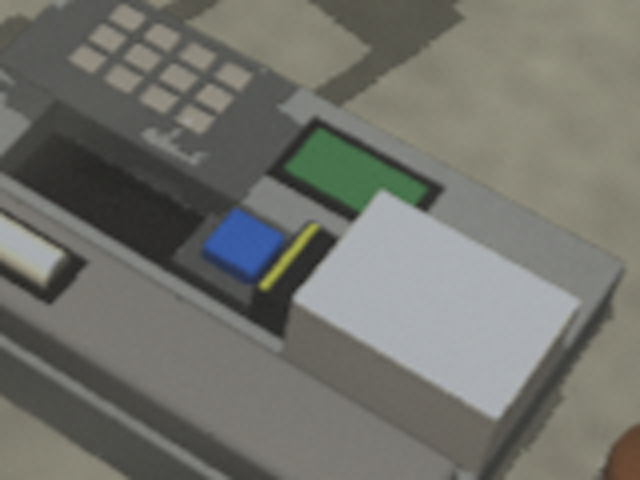

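The button (crop 243,243) stands up with its side visible. The yellow edge is at y = 0.1507, which is 100.1 mm of travel, and the arm is clear.

```bash
python3 -c "
from rig import ticket
print(ticket.hand_in())"
```

```text
the job is handed in; nothing more can be done
None
```

I ran the carriage into the photometer with the button held down, measured about 100 mm of travel to the end stop, saw the button spring up after lift-off, and handed the job in; no verdict came back, and I didn't re-measure the bottle and box or see the cuvettes under the hood.

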